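# Set the beam selector to green

## Task

On the holography bench, push the lever of the blue beam selector out of its rest slot, through the gate, and fully home into the slot with the green marks, without putting it into any of the other coloured slots on the way. Push it with the fingertips or the outside of the fingers, and let go of it there. Leave the other things on the slab standing where they are; do not push or pick up any of them.

Things in the scene. Friction and masses are not known exactly. Their poses are not given: they have to be found in the camera images.
- selector: beam selector: blue box fixed to the slab, 160 mm (x) by 170 mm (y), with an aluminium gate plate on top, its upper face 130 mm above the slab. Origin: centre of the underside; x points away from the robot at yaw 0, z up. Ports 18 mm long stick out of the two y sides, 70 mm up
- gate_centre (a point): centre of the gate plate's upper face, axes as the selector's. Five slots 18 mm wide run along x, on lines y = +40, 0, -40 mm; a crossing 20 mm wide along y (at x = 0) joins them. The outer lines have a slot to +x and one to -x, the middle line only one to -x: the unmarked rest slot. Fully in a slot the lever stands 28 mm from x = 0 at the plate
- lever_handle (a point): middle of the lever's black round handle (23 mm across, 50 mm long, its top 72 mm above the plate when upright; below it a 10 mm steel stick enters the gate). The lever tilts both ways about a pivot on the box's vertical centre line, 14 mm above the slab; this point is 165 mm from the pivot. z runs up along the lever
- lever_at_gate (a point): point on the lever's stick, 120 mm from the pivot, about level with the gate plate: it comes over a mark's origin when the lever is fully home in that slot
- lever_fore (a joint): tilt of the lever along the slots: 0 upright (in the crossing), positive towards the selector's +x, about +0.235 or -0.235 rad fully home in an outer slot, about -0.25 at the end of the rest slot. Stays where it is left; takes about 2 to 4 N at the handle
- lever_side (a joint): tilt of the lever along the crossing: 0 in the middle line, positive towards the selector's -y; about -0.35 rad in the +y line and +0.35 in the -y line (those are the ends of the crossing, felt as stops). Stays where it is left; takes about 2 to 4 N at the handle
- mark_green: green slot mark: two flat green strips, 32 x 11 mm, 2 mm thick, stuck on the gate plate on either side of one outer slot. Origin: in the middle of the slot between the strips, level with the plate's upper face, where the lever stands when fully home in that slot
- mark_red: red slot mark: two flat red strips, 32 x 11 mm, 2 mm thick, stuck on the gate plate on either side of one outer slot. Origin: in the middle of the slot between the strips, level with the plate's upper face, where the lever stands when fully home in that slot
- mark_blue: blue slot mark: two flat blue strips, 32 x 11 mm, 2 mm thick, stuck on the gate plate on either side of one outer slot. Origin: in the middle of the slot between the strips, level with the plate's upper face, where the lever stands when fully home in that slot
- mark_yellow: yellow slot mark: two flat yellow strips, 32 x 11 mm, 2 mm thick, stuck on the gate plate on either side of one outer slot. Origin: in the middle of the slot between the strips, level with the plate's upper face, where the lever stands when fully home in that slot
- mirror_post: small mirror mount on a round steel post, foot 40 mm across, 124 mm tall, loose, stands beside the selector's +y side. Origin: centre of its underside
- lens_post: round black-rimmed lens on a steel post, foot 40 mm across, 112 mm tall, loose, stands beside the selector's -y side. Origin: centre of its underside
- calculator: black pocket calculator, 150 x 75 x 18 mm, loose, lying flat. Origin: centre of its underside
- tape_measure: round steel tape measure, 60 mm across, 29 mm tall, loose. Origin: centre of its underside
- tin_dish: shallow steel dish, 120 mm across, 28 mm tall, loose. Origin: centre of its underside
- wood_block: small wooden block, 70 x 45 x 40 mm, with a peg on top (52 mm in all), loose. Origin: centre of its underside
- foil_weight: copper-coloured square weight, 60 x 60 x 90 mm, loose. Origin: centre of its underside

How it is judged:
By the outcome, as a careful person would: the job done as asked, in the order asked, and still so for the second after the job is handed in, with the robot touching nothing.
It also fails if it takes over 67 s, if anything falls off the work surface, if the arm or the gripper's body presses on something with over 40 N, if the wrist force passes 120 N, or if a joint passes its speed limit or range.

## Robot

A 6-joint arm with a two-finger parallel gripper is mounted at the origin on the work surface. World frame = base frame: x ahead of the robot, y to its left, z up, the work surface at z = 0. Lengths are in m, angles in rad, forces in N, time in s.
With the tool pointing down it reaches from about 0.225 to 0.875 m from the base axis. Payload 3.4 kg.
Tool frame: the origin (TCP) lies at the very end of the fingers, on their centre line; the grasp point (between the pads) lies 19 mm behind it; z points along the fingers, x is the direction in which the jaws open and shut, and the axes are right-handed (so a half turn about z gives the same grasp; the last joint's range is limited). The gripper opens to 85 mm and grips with 20 to 120 N. Pads are 22 mm wide; open, the fingers measure 114 mm over their backs; the gripper's body (76 mm by 85 mm) begins 54 mm behind the grasp point. The pads swing forward as they close: fully open they stand 13 mm farther back than shut.
Start: joints at [1.122, 0.276, 1.505, -0, 1.361, -0.121], TCP at [0.185, 0.544, 0.231] pointing down, gripper open.
Joint ranges: [-2.89, 2.89], [-0.75, 2.08], [0.22, 2.7], [-1.18, 4.32], [0.11, 2.71], [-2.7, 2.7]. Speed limits (rad/s): [2.57, 2.57, 3.14, 3.14, 3.14, 3.14].

## Interface

Orientations are given as a unit quaternion [w, x, y, z].
In Python, from rig import manip gives the robot as it stands.
- The arm moves only by the tool send_rows, never from a script. Its argument "increments" is a list of rows, each a list of 5 numbers: the opening, from 0 (shut) to 1 (fully open), then the shift along the tool's x, y, z in m, then the turn about the tool's z in rad. A call has 1 to 8 rows; each row shifts and turns the commanded pose from where the row before left it, along the tool's axes as they then stand; what a row does not reach is not made up. A row lasts 1/8 s, in which the tool goes at most 62.5 mm and 10.7 degrees, less where a joint would pass 70% of its speed; a pose out of reach is approached as far as the arm can. A call is refused whole if a number of a shift passes 0.0625 or a number of a turn 0.188, either way. A call with a gripper value outside its range is refused whole. The fingers move at their own pace and stop on an object; "squeeze" is the grip in N (left out, the last holds). Time passes only in rows, so rows that do not move let the fingers close. It gives the time, the measured TCP pose, the force and the opening at its end, in the units of the state.
- manip.get_state(): the state, without advancing time (a new reading comes with each control period).
- manip.get_image(name): name is "side" or "top" or "wrist"; returns the picture (384x512x3 uint8, red, green, blue); there is no depth.
- manip.calibration(name): a dict with "fx", "fy", "cx", "cy" (pixels), "camera_from_world" (4x4, takes a point from world to camera coordinates). Camera axes: x right, y up, looking along -z (the intrinsics and any distortion apply to the point x, -y, -z); pixel columns grow to the right and rows downward; lengths in m; the calibration is good to about 2 mm. A picture is of the moment at which its call begins: read the wrist's pose just before it. calibration takes no time and is no camera call; for the wrist camera it gives the pose at the moment of the call.
- manip.sign_off(): hands the job in, once; it reports no verdict.
The state is a dict: "clock": time; "qpos": joint angles; "qd": joint speeds; "effort": joint torques, N m; "position": TCP position; "ee_rot": TCP orientation; "contact_force": force on the tool from outside, world axes, zero at the start; "moment": the same for the moment, N m; "width": finger opening in m.
Only numpy, scipy, OpenCV 4.12 (cv2) and the standard library are available. Lean on these libraries where they do the work, as an engineer would, in place of code of your own. Each camera call takes 0.05 s, during which the arm holds its last target.

## Working session

There is one attempt and no reset: what is moved stays moved. The work goes in short steps, Python scripts to look and compute and a tool call to move; the robot and the scene stay as the last step left them, time stands still between calls to the robot, and variables do not carry over. Pictures are saved under pics/ and viewed, and the job is handed in when it is done.

Besides the shell and the picture viewer there is one more tool, called after "Emit:" by a JSON object that holds its "op" and its "data", one argument or row to a line. send_rows: Moves the arm, as the interface text tells. Its arguments: {"type":"object","properties":{"increments":{"type":"array","items":{"type":"array","items":{"type":"number"}}},"squeeze":{"type":"number"}},"required":["increments"]}

```bash
ls; mkdir -p pics; python3 - <<'E'
from rig import manip
import cv2,json
s=manip.get_state(); print(s)
for n in("top","side","wrist"):
    im=manip.get_image(n); cv2.imwrite(f"pics/{n}0.png",im[:,:,::-1]); c=manip.calibration(n); print(n,c)
E
```

```text
pics
{'clock': 0.0, 'qpos': array([ 1.12199508e+00,  2.76608447e-01,  1.50617811e+00,  2.32807601e-05,
        1.36068585e+00, -1.20975250e-01]), 'qd': array([ 0.00105834, -0.00049833, -0.00048351, -0.00072955,  0.00070693,
       -0.00257304]), 'effort': array([ 1.01984958e-04, -4.16782987e+01, -2.45805162e+01, -3.69709016e-05,
        1.10534244e-02,  4.07283380e-05]), 'position': array([0.18488755, 0.54388974, 0.23041412]), 'ee_rot': array([ 4.41035680e-04,  8.13015687e-01,  5.82241023e-01, -8.30051859e-04]), 'contact_force': array([-0.05577936, -0.03809151, -0.32273686]), 'moment': array([ 0.02607681, -0.01563003, -0.01057319]), 'width': 0.08537227363815368}
top {'fx': 369.4608808340377, 'fy': 369.4608808340377, 'cx': 255.95463390447117, 'cy': 180.61243172740174, 'camera_from_world': array([[ 0.00594723, -0.99996049,  0.00660652, -0.00601077],
       [ 0.99768011,  0.00638145,  0.06777664, -0.61739888],
       [-0.06781612,  0.00618811,  0.99767865, -1.1755576 ],
       [ 0.        ,  0.        ,  0.        ,  1.        ]])}
side {'fx': 430.0540969808048, 'fy': 430.0540969808048, 'cx': 246.9684111145245, 'cy': 187.27215564410875, 'camera_from_world': array([[ 0.94272573, -0.33351913, -0.00576045, -0.56505434],
       [ 0.25367595,  0.70561334,  0.66163307, -0.22105509],
       [-0.21660263, -0.62519981,  0.74980564, -1.4294805 ],
       [ 0.        ,  0.        ,  0.        ,  1.        ]])}
wrist {'fx': 278.60138131489225, 'fy': 278.60138131489225, 'cx': 256.73447061630793, 'cy': 191.24599242540955, 'camera_from_world': array([[ 0.32229588,  0.94663824, -0.00118865, -0.57538929],
       [-0.90030025,  0.30613095, -0.30942416,  0.04107741],
       [-0.29254886,  0.10079628,  0.95092338, -0.37984775],
       [ 0.        ,  0.        ,  0.        ,  1.        ]])}
```

View pics/top0.png

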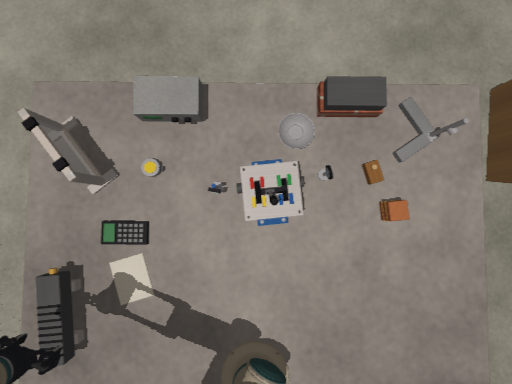

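View pics/side0.png

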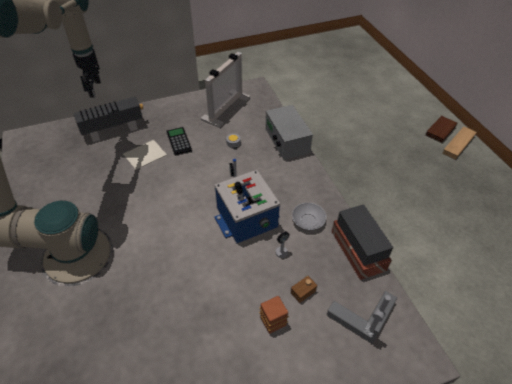

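```bash
python3 - <<'E'
import cv2
im=cv2.imread("pics/top0.png"); print(im.shape)
im=cv2.imread("pics/side0.png")
E
```

```text
(384, 512, 3)
```

```bash
python3 - <<'E'
import cv2
im=cv2.imread("pics/top0.png")[145:240,195:345]
cv2.imwrite("pics/top0c.png",cv2.resize(im,None,fx=5,fy=5,interpolation=cv2.INTER_CUBIC))
im=cv2.imread("pics/side0.png")[145:260,195:325]
cv2.imwrite("pics/side0c.png",cv2.resize(im,None,fx=5,fy=5,interpolation=cv2.INTER_CUBIC))
E
```

```text
(no output)
```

View pics/top0c.png

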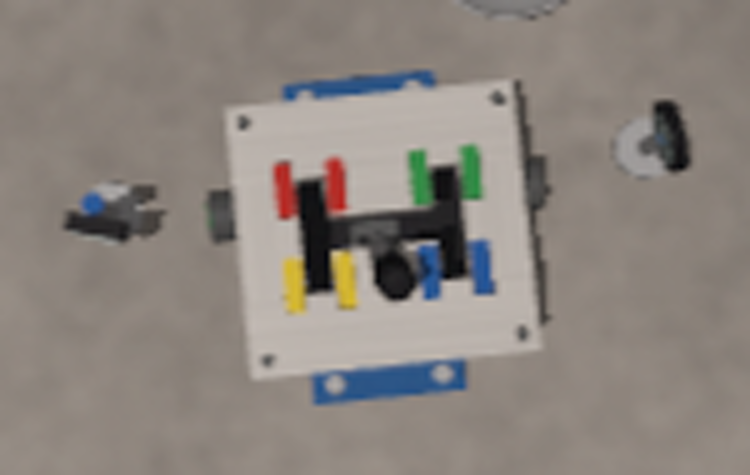

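View pics/side0c.png

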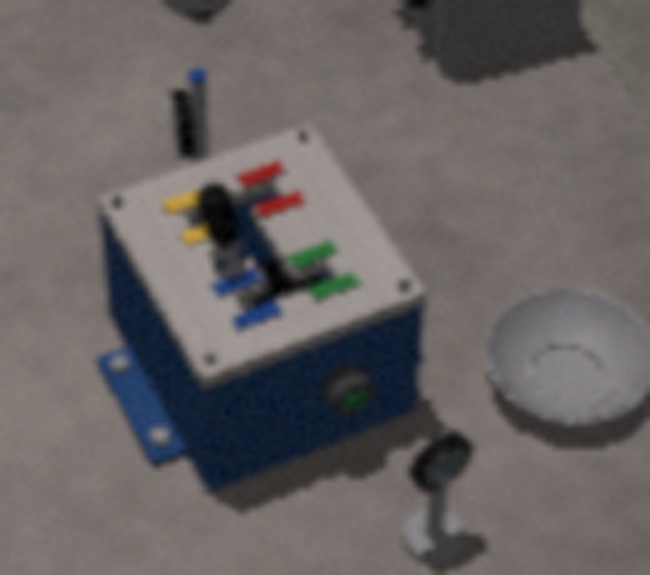

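The green mark is at +x, −y (upper right in the top view). The lever is in the rest slot (handle about (394,274) in the crop). I'll fit the selector pose next.

```bash
cat > h.py <<'E'
import numpy as np, cv2
from rig import manip
def ray(name,u,v,c=None):
    c=c or manip.calibration(name); M=np.array(c["camera_from_world"]);R,t=M[:3,:3],M[:3,3]
    d=R.T@np.array([(u-c["cx"])/c["fx"],-(v-c["cy"])/c["fy"],-1]); return -R.T@t,d
def atz(name,u,v,z):
    o,d=ray(name,u,v); return o+d*(z-o[2])/d[2]
def proj(name,p):
    c=manip.calibration(name);q=np.array(c["camera_from_world"])@np.append(p,1)
    return np.array([c["cx"]+c["fx"]*q[0]/-q[2],c["cy"]+c["fy"]*q[1]/q[2]])
E
python3 - <<'E'
from h import *
f=lambda x,y,ox,oy:((x+.5)/5-.5+ox,(y+.5)/5-.5+oy)
for n,pts,o in(("top",[(226,108),(518,80),(542,348),(250,380)],(195,145)),("side",[(305,125),(424,296),(205,382),(99,203)],(195,145))):
    P=np.array([atz(n,*f(*p,*o),.13) for p in pts]); c=P.mean(0)
    ax=(P[0]+P[1]-P[2]-P[3])/2; ay=(P[0]+P[3]-P[1]-P[2])/2
    print(n,P.round(4).tolist(),c.round(4),np.linalg.norm(ax),np.linalg.norm(ay),np.arctan2(ax[1],ax[0]),np.arctan2(-ay[0],ay[1]))
    m={"top":{"g":(445,175),"y":(319,282),"r":(310,188),"b":(456,270)},"side":{"g":(324,271),"r":(271,190),"y":(190,218),"b":(247,300)}}[n]
    Q={k:atz(n,*f(*p,*o),.132) for k,p in m.items()}
    print({k:q.round(4) for k,q in Q.items()}, np.mean(list(Q.values()),0).round(4))
# lever handle two-view
o1,d1=ray("top",*f(394,274,195,145));o2,d2=ray("side",*f(217,212,195,145))
A=np.stack([d1,-d2],1);s=np.linalg.lstsq(A,o2-o1,rcond=None)[0];print(o1+d1*s[0],o2+d2*s[1])
print(atz("top",*f(135,200,195,145),.1),atz("top",*f(660,140,195,145),.1), atz("top",152,168,.015))
E
```

```text
top [[0.6523, 0.0464, 0.13], [0.6701, -0.126, 0.13], [0.5124, -0.1398, 0.13], [0.4927, 0.0309, 0.13]] [ 0.5819 -0.0471  0.13  ] 0.159333278346839 0.1726096124050416 0.09180336528099325 0.10853223006665165
{'g': array([ 0.6134, -0.0828,  0.132 ]), 'y': array([ 0.5501, -0.009 ,  0.132 ]), 'r': array([ 0.6052, -0.0034,  0.132 ]), 'b': array([ 0.5576, -0.0892,  0.132 ])} [ 0.5816 -0.0461  0.132 ]
side [[0.6483, 0.0457, 0.13], [0.6679, -0.1249, 0.13], [0.5116, -0.143, 0.13], [0.492, 0.0244, 0.13]] [ 0.58   -0.0494  0.13  ] 0.15749296471351928 0.1701464747717189 0.12538185086020529 0.11536678379971511
{'g': array([ 0.6135, -0.0846,  0.132 ]), 'r': array([ 0.6048, -0.0055,  0.132 ]), 'y': array([ 0.5452, -0.0109,  0.132 ]), 'b': array([ 0.5579, -0.0907,  0.132 ])} [ 0.5804 -0.0479  0.132 ]
[ 0.55428374 -0.05050438  0.17703683] [ 0.55216125 -0.04992361  0.17696882]
[0.59931805 0.101972   0.1       ] [ 0.63777527 -0.21579513  0.1       ] [0.65682769 0.33650924 0.015     ]
```

Fit: centre ≈ (0.581, −0.0475), yaw ≈ 0.107, and the plate at z = 0.13 agrees between views. I'll turn the tool so its y lies along selector +x, shut the fingers and go across.

Emit:
{"op": "send_rows", "data": {
  "increments": [
    [0,0,0,0,-0.145],
    [0,0,0,0,-0.145],
    [0,-0.05,0.02,0,-0.145],
    [0,-0.05,0.02,0,0],
    [0,-0.05,0.02,0,0],
    [0,-0.05,0.02,0,0],
    [0,-0.05,0.02,0,0],
    [0,-0.05,0.02,0,0]
  ],
  "squeeze": 30
}}

```text
clock: 1.15
position: [0.3298, 0.2542, 0.2313]
ee_rot: [0.0, 0.668, 0.744, 0.0]
contact_force: [1.1, 0.4, -0.2]
width: -0.0001
```

```bash
cat >> h.py <<'E'
C=np.array([.581,-.0475]);YAW=.107
def st():
    s=manip.get_state();w,x,y,z=s["ee_rot"];p=s["position"]
    a=np.arctan2(2*(x*y+w*z),1-2*(y*y+z*z))
    c,d=np.cos(YAW),np.sin(YAW);r=np.array([[c,d],[-d,c]])
    print("t",s["clock"],"pos",p.round(4),"local",(r@(p[:2]-C)).round(4),"a-90-yaw",round(a-np.pi/2-YAW,4),"F loc",(r@s["contact_force"][:2]).round(2),s["contact_force"][2].round(2),"w",round(s["width"],4),"q",s["qpos"].round(2))
E
python3 -c "
from h import *
st()"
```

```text
t 1.15 pos [0.3298 0.2542 0.2313] local [-0.2175  0.3268] a-90-yaw 0.0006 F loc [1.12 0.3 ] -0.2 w -0.0001 q [ 0.49  0.03  1.81 -0.    1.3  -1.19]
```

Emit:
{"op": "send_rows", "data": {
  "increments": [
    [0,-0.047,0.018,0,0],
    [0,-0.047,0.018,0,0],
    [0,-0.047,0.018,0,0],
    [0,-0.047,0.018,0,0],
    [0,-0.047,0.018,0,0],
    [0,-0.047,0.018,0,0],
    [0,-0.042,0.018,0,0],
    [0,0,0,0,0]
  ]
}}

```text
clock: 2.15
position: [0.4908, -0.0555, 0.2308]
ee_rot: [0.0, 0.67, 0.743, -0.0]
contact_force: [-0.1, -0.3, 0.5]
width: -0.0006
```

```bash
python3 -c "
from h import *
st()
im=manip.get_image('wrist');cv2.imwrite('pics/w1.png',im[:,:,::-1])"
```

```text
t 2.15 pos [ 0.4908 -0.0555  0.2308] local [-0.0906  0.0017] a-90-yaw -0.0037 F loc [-0.17 -0.23] 0.49 w -0.0006 q [-0.25  0.15  1.67 -0.    1.32 -1.93]
```

View pics/w1.png

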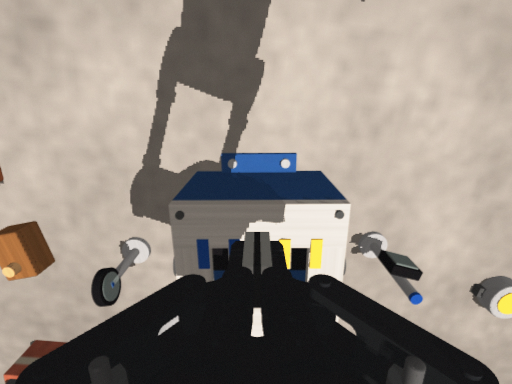

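Aligned in front of the lever: plate centred at column ~257, fingers in line with it. Going down and pushing it out of the rest slot.

Emit:
{"op": "send_rows", "data": {
  "increments": [
    [0,0,0,0.037,0],
    [0,0,0,0.037,0],
    [0,0,0.01,0,0],
    [0,0,0.01,0,0],
    [0,0,0.01,0,0],
    [0,0,0.01,0,0],
    [0,0,0.01,0,0],
    [0,0,0.005,0,0]
  ]
}}

```text
clock: 3.2
position: [0.5444, -0.0469, 0.1574]
ee_rot: [-0.0, 0.668, 0.744, -0.0]
contact_force: [-2.5, -0.8, 1.4]
width: -0.0001
```

```bash
cat > look.py <<'E'
from h import *
import sys
st(); k=sys.argv[1]
a=manip.get_image('top')[145:240,195:345];b=manip.get_image('side')[130:250,200:320]
a=cv2.resize(a,None,fx=4,fy=4,interpolation=cv2.INTER_CUBIC)[:, 100:480];b=cv2.resize(b,(380,380),interpolation=cv2.INTER_CUBIC)
cv2.imwrite(f'pics/{k}.png',np.hstack([a,b])[:,:,::-1])
E
python3 look.py p1
```

```text
t 3.2 pos [ 0.5444 -0.0469  0.1574] local [-0.0363  0.0045] a-90-yaw 0.0003 F loc [-2.56 -0.53] 1.39 w -0.0001 q [-0.21  0.29  1.68 -0.    1.17 -1.89]
```

View pics/p1.png

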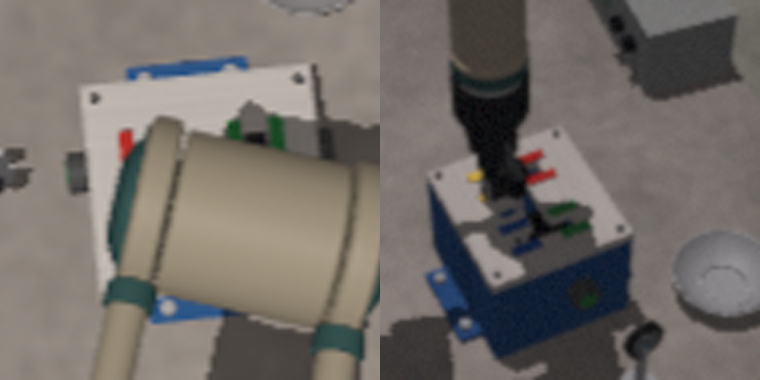

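Emit:
{"op": "send_rows", "data": {
  "increments": [
    [0,0,0.005,0,0],
    [0,0,0.004,0,0],
    [0,0,0.003,0,0],
    [0,0,0,0,0]
  ]
}}

```text
clock: 3.8
position: [0.5563, -0.0457, 0.1573]
ee_rot: [0.0, 0.668, 0.744, 0.0]
contact_force: [-0.6, -0.6, 1.7]
width: -0.0005
```

```bash
python3 -c "
from h import *
st()"
```

```text
t 3.8 pos [ 0.5563 -0.0457  0.1573] local [-0.0244  0.0045] a-90-yaw 0.0003 F loc [-0.62 -0.58] 1.75 w -0.0005 q [-0.21  0.3   1.66  0.    1.18 -1.88]
```

Emit:
{"op": "send_rows", "data": {
  "increments": [
    [0,0,0.002,0,0],
    [0,0,0.002,0,0]
  ]
}}

```text
clock: 4.05
position: [0.56, -0.0452, 0.1574]
ee_rot: [-0.0, 0.668, 0.744, 0.0]
contact_force: [-3.1, -0.4, 2.3]
width: 0.0001
```

```bash
python3 look.py p2; python3 - <<'E'
import sys; sys.path.insert(0,'.')
from h import *
c,d=np.cos(YAW),np.sin(YAW)
E
```

```text
t 4.05 pos [ 0.56   -0.0452  0.1574] local [-0.0207  0.0045] a-90-yaw 0.0002 F loc [-3.13 -0.11] 2.26 w 0.0001 q [-0.2   0.31  1.65  0.    1.18 -1.88]
```

View pics/p2.png

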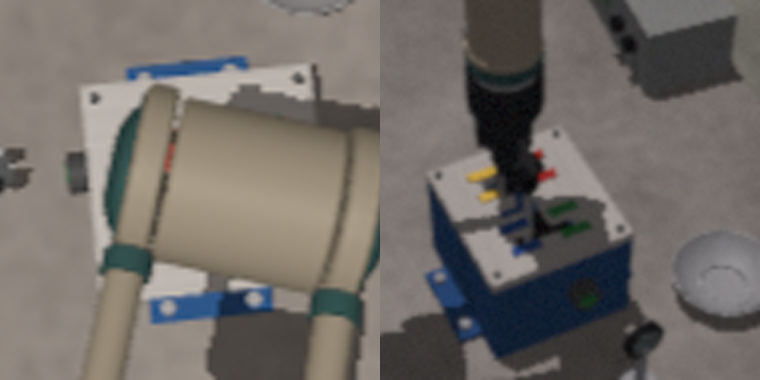

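Emit:
{"op": "send_rows", "data": {
  "increments": [
    [0,0,-0.02,0,0],
    [0,0,-0.015,0,0],
    [0,0.025,0,0,0],
    [0,0.025,0,0,0],
    [0,0,0.02,0,0],
    [0,0,0.02,0,0],
    [0,0,0,0,0]
  ]
}}

```text
clock: 5.03
position: [0.5607, 0.0051, 0.1572]
ee_rot: [0.0, 0.668, 0.744, 0.001]
contact_force: [-0.4, 1.6, -0.5]
width: 0.0001
```

```bash
cat > look2.py <<'E'
from h import *
import sys
st(); k=sys.argv[1]
b=manip.get_image('side')[130:250,200:320];a=manip.get_image('wrist')[130:384,110:410]
b=cv2.resize(b,(400,400),interpolation=cv2.INTER_CUBIC);a=cv2.resize(a,(400,400),interpolation=cv2.INTER_CUBIC)
cv2.imwrite(f'pics/{k}.png',np.hstack([a,b])[:,:,::-1])
E
python3 look2.py p3
```

```text
t 5.025 pos [0.5607 0.0051 0.1572] local [-0.0145  0.0545] a-90-yaw 0.0005 F loc [-0.21  1.59] -0.47 w 0.0001 q [-0.12  0.31  1.65  0.    1.18 -1.79]
```

View pics/p3.png

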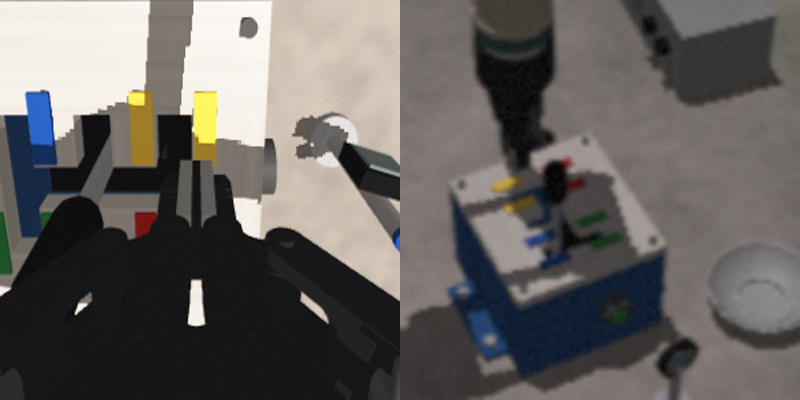

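```bash
cat >> h.py <<'E'
def lev(d,fore,side):
    # fore about y then side about x (approx)
    l=np.array([np.sin(fore),-np.cos(fore)*np.sin(side),np.cos(fore)*np.cos(side)])*d
    c,s=np.cos(YAW),np.sin(YAW)
    return np.array([C[0]+c*l[0]-s*l[1],C[1]+s*l[0]+c*l[1],.014+l[2]])
E
python3 - <<'E'
from h import *
for n in("side","wrist"):
    im=manip.get_image(n)[:,:,::-1].copy(); big=cv2.resize(im,None,fx=4,fy=4,interpolation=cv2.INTER_CUBIC)
    for f,col in((-.08,(0,0,255)),(0,(0,255,0)),(.05,(255,255,0))):
        for d in(120,140,190):
            u,v=(proj(n,lev(d/1000,f,0))+.5)*4-.5
            cv2.circle(big,(int(u),int(v)),5,col,2)
    x,y=(200,120) if n=="side" else (110,200)
    w=big[4*y:4*y+480,4*x:4*x+500] if n=="side" else big[4*y:4*y+560,4*x:4*x+560]
    cv2.imwrite(f"pics/ov_{n}.png",w)
E
```

```text
(no output)
```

View pics/ov_side.png

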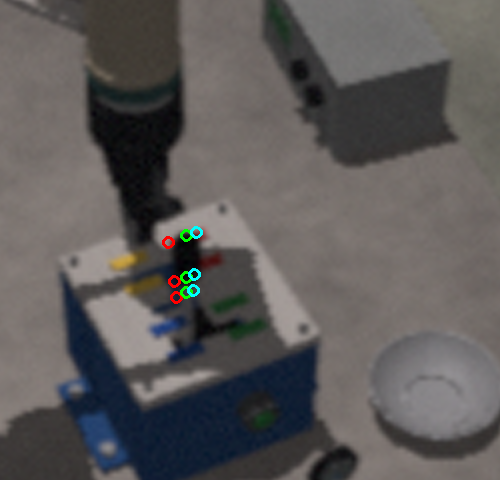

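View pics/ov_wrist.png

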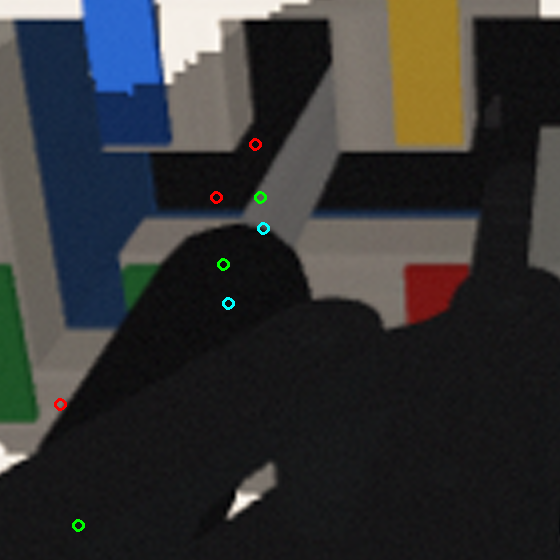

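Overlay: the lever is near upright, inside the crossing (fore ≈ 0). Next, position on its +y side and push sideways.

Emit:
{"op": "send_rows", "data": {
  "increments": [
    [0,0,0.0145,0.006,0],
    [0,-0.01,0,0,0],
    [0,-0.01,0,0,0],
    [0,-0.01,0,0,0],
    [0,-0.01,0,0,0]
  ]
}}

```text
clock: 5.85
position: [0.5781, -0.0339, 0.1514]
ee_rot: [-0.0, 0.668, 0.744, 0.0]
contact_force: [-0.5, 1.0, 0.5]
width: 0.0003
```

```bash
python3 -c "
from h import *
st()"
```

```text
t 5.85 pos [ 0.5781 -0.0339  0.1514] local [-0.0014  0.0138] a-90-yaw -0.0002 F loc [-0.43  1.  ] 0.48 w 0.0003 q [-0.18  0.34  1.62  0.    1.18 -1.86]
```

Emit:
{"op": "send_rows", "data": {
  "increments": [
    [0,-0.006,0,0,0],
    [0,-0.006,0,0,0],
    [0,-0.006,0,0,0],
    [0,-0.006,0,0,0]
  ]
}}

```text
clock: 6.35
position: [0.5809, -0.0574, 0.1514]
ee_rot: [0.0, 0.668, 0.744, 0.0]
contact_force: [0.2, 1.8, 0.9]
width: 0.0001
```

```bash
python3 look2.py p4
```

```text
t 6.35 pos [ 0.5809 -0.0574  0.1514] local [-0.0012 -0.0098] a-90-yaw 0.0004 F loc [0.4 1.8] 0.94 w 0.0001 q [-0.22  0.34  1.61  0.    1.19 -1.9 ]
```

View pics/p4.png

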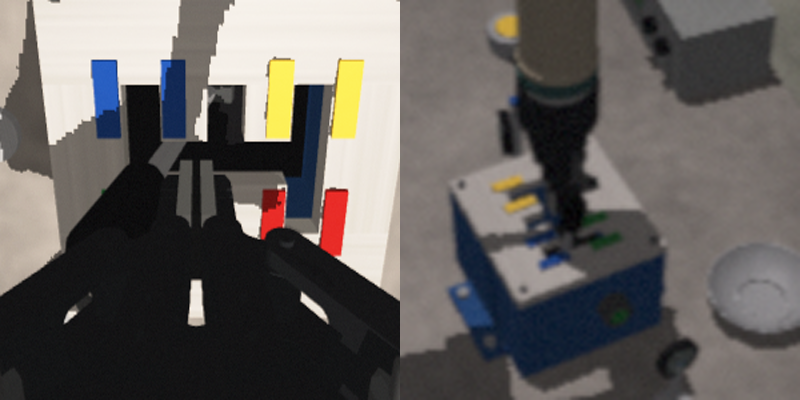

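Lever stays in the crossing and moves toward the green/blue line. Continuing.

Emit:
{"op": "send_rows", "data": {
  "increments": [
    [0,-0.006,0,0,0],
    [0,-0.005,0,0,0]
  ]
}}

```text
clock: 6.7
position: [0.5818, -0.0679, 0.151]
ee_rot: [-0.0, 0.668, 0.744, 0.0]
contact_force: [0.1, 2.7, -0.9]
width: -0.0003
```

Emit:
{"op": "send_rows", "data": {
  "increments": [
    [0,-0.003,0,0,0],
    [0,-0.002,0,0,0]
  ]
}}

```text
clock: 6.95
position: [0.5824, -0.073, 0.1511]
ee_rot: [-0.0, 0.668, 0.744, -0.0]
contact_force: [-0.1, 1.8, -1.5]
width: -0.0001
```

```bash
python3 look2.py p5
```

```text
t 6.95 pos [ 0.5824 -0.073   0.1511] local [-0.0013 -0.0255] a-90-yaw 0.0 F loc [0.14 1.81] -1.5 w -0.0001 q [-0.24  0.35  1.6   0.    1.19 -1.92]
```

View pics/p5.png

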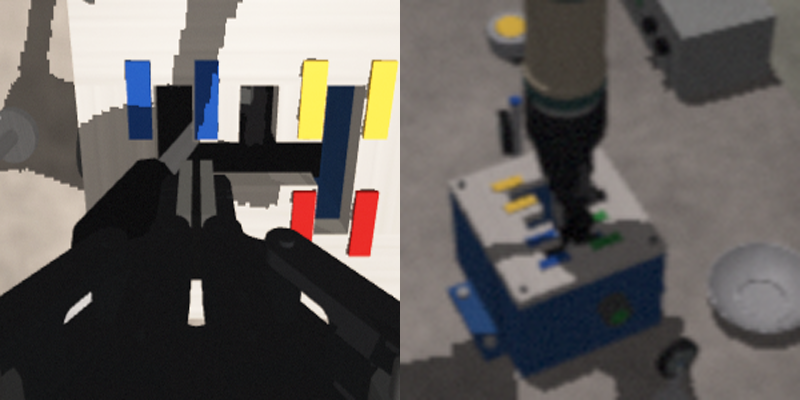

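Emit:
{"op": "send_rows", "data": {
  "increments": [
    [0,-0.002,0,0,0],
    [0,-0.002,0,0,0]
  ]
}}

```text
clock: 7.3
position: [0.5827, -0.0756, 0.1511]
ee_rot: [-0.001, 0.668, 0.744, 0.001]
contact_force: [0.1, 7.5, -0.5]
width: 0.0001
```

Emit:
{"op": "send_rows", "data": {
  "increments": [
    [0,-0.002,0,0,0],
    [0,-0.001,0,0,0]
  ]
}}

```text
clock: 7.55
position: [0.5827, -0.0762, 0.1509]
ee_rot: [-0.003, 0.669, 0.744, 0.002]
contact_force: [-0.8, 11.6, 0.0]
width: -0.0001
```

Emit:
{"op": "send_rows", "data": {
  "increments": [
    [0,-0.001,0,0,0],
    [0,-0.001,0,0,0]
  ]
}}

```text
clock: 7.8
position: [0.5827, -0.0765, 0.1509]
ee_rot: [-0.004, 0.669, 0.744, 0.003]
contact_force: [-0.4, 14.4, 0.1]
width: -0.0003
```

```bash
python3 look2.py p6
```

```text
t 7.8 pos [ 0.5827 -0.0765  0.1509] local [-0.0014 -0.029 ] a-90-yaw -0.0008 F loc [ 1.19 14.4 ] 0.05 w -0.0003 q [-0.25  0.35  1.6   0.01  1.19 -1.94]
```

View pics/p6.png

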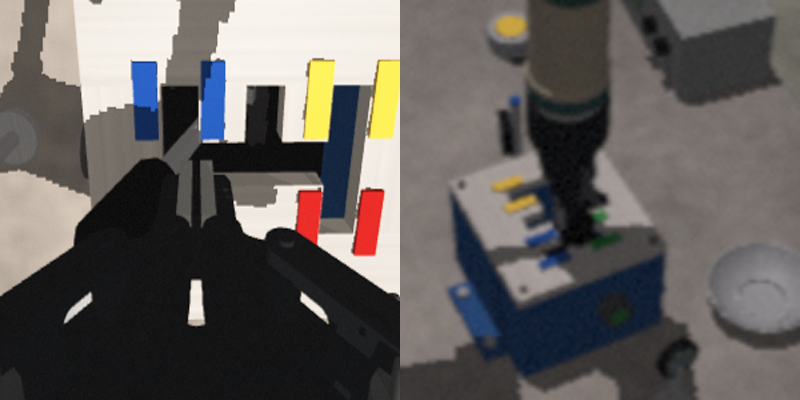

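Stop felt (14 N). Backing off and going round to the −x side.

Emit:
{"op": "send_rows", "data": {
  "increments": [
    [0,0.02,0,0,0],
    [0,0.02,0,0,0],
    [0,0,-0.03,0,0],
    [0,0,-0.025,0,0],
    [0,-0.03,0,0,0],
    [0,-0.03,0,0,0],
    [0,0,0,0,0]
  ]
}}

```text
clock: 8.78
position: [0.5316, -0.1093, 0.1517]
ee_rot: [0.001, 0.669, 0.743, -0.0]
contact_force: [-0.2, 0.1, 0.2]
width: -0.0002
```

```bash
python3 look2.py p7
```

```text
t 8.775 pos [ 0.5316 -0.1093  0.1517] local [-0.0557 -0.0562] a-90-yaw -0.0015 F loc [-0.22  0.14] 0.18 w -0.0002 q [-0.33  0.28  1.7  -0.    1.15 -2.01]
```

View pics/p7.png

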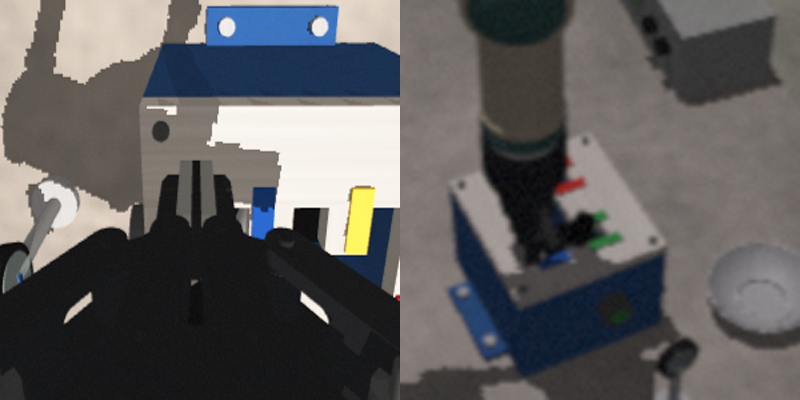

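Emit:
{"op": "send_rows", "data": {
  "increments": [
    [0,0.002,0.012,0,0],
    [0,0,0.012,0,0],
    [0,0,0.01,0,0],
    [0,0,0.008,0,0],
    [0,0,0.006,0,0]
  ]
}}

```text
clock: 9.5
position: [0.5781, -0.1003, 0.1512]
ee_rot: [-0.001, 0.668, 0.744, -0.001]
contact_force: [-3.4, -0.4, 3.2]
width: -0.0003
```

```bash
python3 look2.py p8
```

```text
t 9.5 pos [ 0.5781 -0.1003  0.1512] local [-0.0085 -0.0522] a-90-yaw 0.0006 F loc [-3.45 -0.01] 3.18 w -0.0003 q [-0.29  0.35  1.6  -0.    1.19 -1.97]
```

View pics/p8.png

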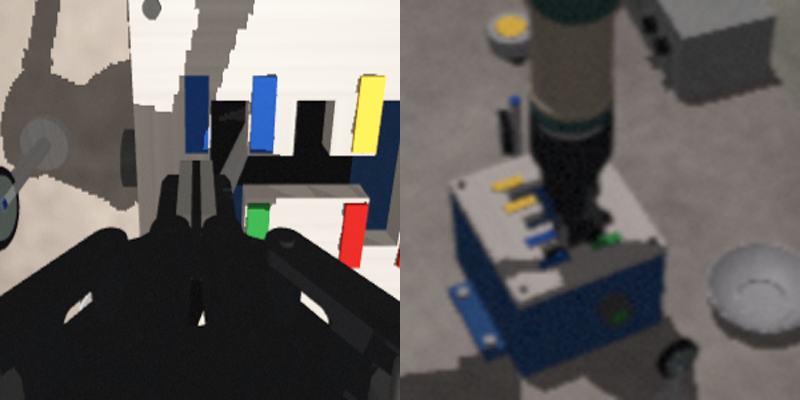

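Pushing into the green slot; continuing with force checks.

Emit:
{"op": "send_rows", "data": {
  "increments": [
    [0,0,0.006,0,0],
    [0,0,0.005,0,0],
    [0,0,0.004,0,0]
  ]
}}

```text
clock: 9.98
position: [0.593, -0.0986, 0.1507]
ee_rot: [-0.001, 0.668, 0.744, -0.0]
contact_force: [-3.9, 0.2, -1.4]
width: -0.0001
```

Emit:
{"op": "send_rows", "data": {
  "increments": [
    [0,0,0.003,0,0],
    [0,0,0.002,0,0]
  ]
}}

```text
clock: 10.22
position: [0.5985, -0.0984, 0.151]
ee_rot: [-0.0, 0.668, 0.744, -0.0]
contact_force: [-3.4, -0.3, -1.0]
width: -0.0001
```

Emit:
{"op": "send_rows", "data": {
  "increments": [
    [0,0,0.002,0,0],
    [0,0,0.001,0,0]
  ]
}}

```text
clock: 10.48
position: [0.6013, -0.0982, 0.1513]
ee_rot: [-0.0, 0.668, 0.744, -0.0]
contact_force: [-3.4, -0.9, -1.4]
width: 0.0001
```

```bash
python3 look2.py p9
```

```text
t 10.475 pos [ 0.6013 -0.0982  0.1513] local [ 0.0148 -0.0526] a-90-yaw 0.0002 F loc [-3.51 -0.52] -1.35 w 0.0001 q [-0.28  0.38  1.55 -0.    1.21 -1.95]
```

View pics/p9.png

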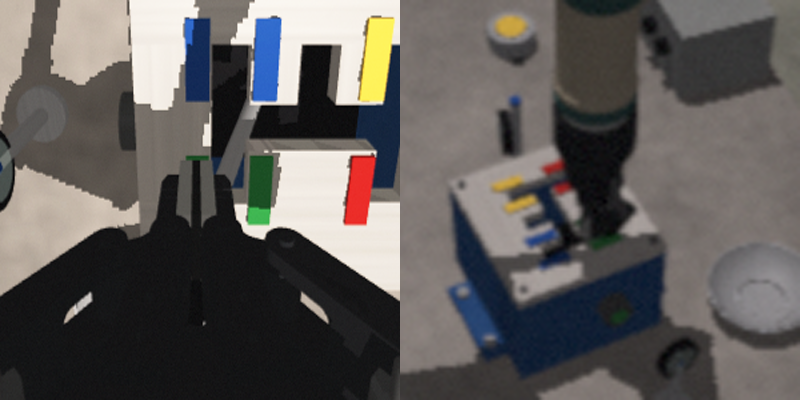

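No stop yet (3.5 N, friction only). On.

Emit:
{"op": "send_rows", "data": {
  "increments": [
    [0,0,0.002,0,0],
    [0,0,0.001,0,0]
  ]
}}

```text
clock: 10.82
position: [0.6021, -0.0981, 0.151]
ee_rot: [-0.002, 0.668, 0.744, -0.002]
contact_force: [-7.7, -0.7, 0.5]
width: -0.0001
```

Emit:
{"op": "send_rows", "data": {
  "increments": [
    [0,0,0.002,0,0],
    [0,0,0.001,0,0]
  ]
}}

```text
clock: 11.08
position: [0.6025, -0.098, 0.1509]
ee_rot: [-0.004, 0.668, 0.744, -0.004]
contact_force: [-13.2, -1.3, 3.1]
width: 0.0001
```

Emit:
{"op": "send_rows", "data": {
  "increments": [
    [0,0,0.001,0,0],
    [0,0,0.001,0,0]
  ]
}}

```text
clock: 11.32
position: [0.6028, -0.098, 0.1509]
ee_rot: [-0.005, 0.668, 0.744, -0.005]
contact_force: [-15.5, -2.9, 5.6]
width: 0.0002
```

Slot end felt (15 N). Retreating clear.

Emit:
{"op": "send_rows", "data": {
  "increments": [
    [0,0,-0.015,0,0],
    [0,0,-0.03,0,0],
    [0,0,-0.03,0,0],
    [0,0,0,-0.04,0],
    [0,0,0,-0.05,0],
    [0,0.03,-0.05,0,0],
    [0,0.03,-0.05,0,0],
    [0,0.03,-0.04,0,0]
  ]
}}

```text
clock: 12.32
position: [0.3859, -0.0303, 0.2422]
ee_rot: [0.002, 0.669, 0.744, 0.002]
contact_force: [0.4, -0.2, 0.4]
width: 0.0001
```

Emit:
{"op": "send_rows", "data": {
  "increments": [
    [0,0.055,0,0,0],
    [0,0.055,0,0,0],
    [0,0.055,0,0,0],
    [0,0.055,0,0,0],
    [0,0.055,0,0,0],
    [0,0.055,0,0,0],
    [0,0,0,0,0]
  ]
}}

```text
clock: 13.2
position: [0.3513, 0.3018, 0.2422]
ee_rot: [-0.0, 0.666, 0.746, 0.003]
contact_force: [0.1, -0.7, -0.0]
width: 0.0001
```

```bash
python3 - <<'E'
from h import *
st()
W=[]
for n,(x,y) in(("top",(215,145)),("side",(195,140))):
    im=manip.get_image(n)[:,:,::-1].copy(); cv2.imwrite(f"pics/fin_{n}.png",im)
    a=cv2.resize(im,None,fx=4,fy=4,interpolation=cv2.INTER_CUBIC)
    b=a.copy()
    for d in(120,140,190):
        u,v=(proj(n,lev(d/1000,.235,.35))+.5)*4-.5; cv2.circle(b,(int(u),int(v)),4,(255,0,255),1)
    W.append(np.vstack([z[4*y:4*y+300,4*x:4*x+390] for z in(a,b)]))
cv2.imwrite("pics/fin.png",np.hstack(W))
E
```

```text
t 13.2 pos [0.3513 0.3018 0.2422] local [-0.1911  0.3719] a-90-yaw 0.0057 F loc [-0.01 -0.72] -0.04 w 0.0001 q [ 0.56  0.1   1.71  0.    1.33 -1.13]
```

View pics/fin.png

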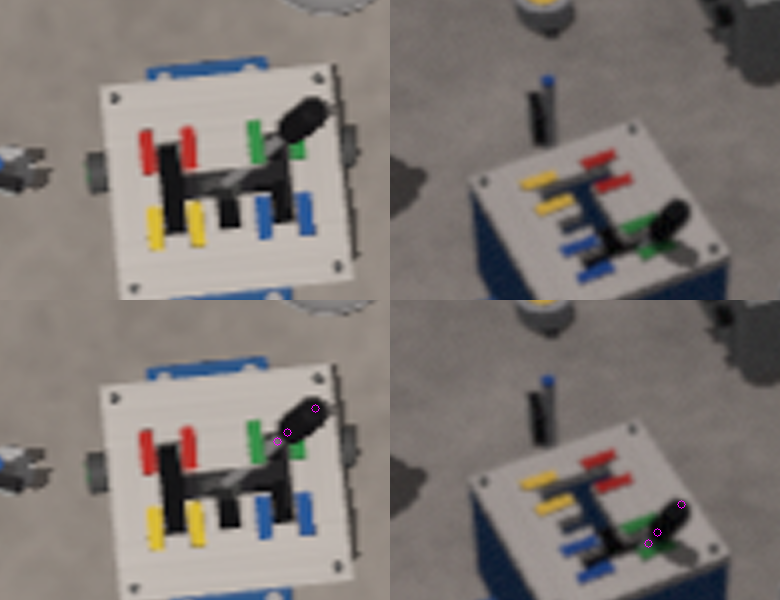

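View pics/fin_top.png

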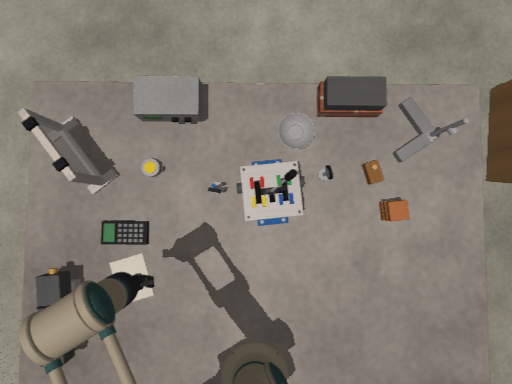

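The lever matches the model for fore 0.235, side 0.35 in both views. It stands between the green strips, and all the loose items are where they were.

```bash
python3 -c "
from rig import manip
print(manip.sign_off())"
```

```text
the job is handed in; nothing more can be done
None
```

The lever is fully home in the green slot, the fingers are off it, and the job is handed in. It took about 13 s of the 67 s allowed.

- **Moves:** With the gripper shut, I used the outside of the fingers to push the lever forward out of the rest slot. I then pushed it sideways along the crossing to its −y end stop (about 14 N). Last, I pushed it forward into the green slot until its end was felt (about 15 N), then moved the arm clear. The lever did not enter any other coloured slot.
- **Final checks:** In the top and side pictures the lever lies on its expected home pose (0.235 fore, 0.35 side), between the green strips. The loose items look unmoved in the top view. The last wrist force was under 1 N.
- **Disagreement:** After the first push, the wrist camera put the lever about 6 mm to the side of where I expected it. The side camera showed it close to upright and it moved freely along the crossing, so I went on.

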